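# Close a bottle in the pedal-operated stoppering press

## Robot

A 7-joint arm with a two-finger parallel gripper is mounted at the origin on the work surface. World frame = base frame: x ahead of the robot, y to its left, z up, the work surface at z = 0. Lengths are in m, angles in rad, forces in N, time in s.
With the tool pointing down it reaches from about 0.4 to 0.875 m from the base axis. Payload 19.3 kg.
Tool frame: the origin (TCP) lies on the centre line of the jaws, within the pads' length; the fingertips stand 19 mm ahead of it and the grasp point (between the pads) is the TCP (bot.nose_length is the distance from the TCP to the fingertips, in m); y points along the fingers, z is the direction in which the jaws open and shut, and the axes are right-handed (so a half turn about y gives the same grasp; the last joint's range is limited). The gripper opens to 85 mm and grips with 20 to 120 N. Pads are 22 mm wide; open, the fingers measure 114 mm over their backs; the gripper's body (76 mm by 85 mm) begins 54 mm behind the grasp point. The pads swing forward as they close: fully open they stand 13 mm farther back than shut.
Start: joints at [1.147, 0.521, -0.036, 1.599, 0.021, 1.021, -0.113], TCP at [0.217, -0.586, 0.25] pointing down, gripper open.
Joint ranges: [-2.91, 2.91], [-0.3, 2.13], [-1.5, 1.42], [0.17, 2.43], [-1.26, 4.41], [0.16, 1.93], [-2.52, 2.52]. Speed limits (rad/s): [1.89, 1.89, 2.39, 2.39, 3.01, 3.01, 3.01].

## Interface

Orientations are given as [roll, pitch, yaw] about the fixed x, y, z axes, in that order (R = Rz(yaw) Ry(pitch) Rx(roll)).
In Python, from workcell import observe, cams, workorder, bot gives the robot as it stands. The module is installed in compiled form; this text tells all that it offers.
- The arm moves only by the tool apply_moves, never from a script. Its arguments are lists of equal length, an entry for each row: "jaw": the opening, from -1 (shut) to 1 (fully open), so that 0 is half open; "translation": the shift along the world's x, y, z in m, a list of three; "angular": the turn, a rotation vector about the world's x, y, z in degrees, a list of three. In form: {"jaw": [jaw, ...], "translation": [[x, y, z], ...], "angular": [[ax, ay, az], ...]}. A call has 1 to 5 rows; each row is the pose to reach, as a shift and turn from the pose commanded when the call began; what a row does not reach only later rows make up. A row lasts 1/10 s, in which the tool goes at most 50 mm and 8.59 degrees, less where a joint would pass 70% of its speed; a pose out of reach is approached as far as the arm can. A call with a gripper value outside its range is refused whole. The fingers move at their own pace and stop on an object; "newtons" is the grip in N (left out, the last holds). Time passes only in rows, so rows that repeat a pose let the fingers close. It gives the time, the measured TCP pose, the force and the opening at its end, in the units of the state.
- observe(): the state, without advancing time (a new reading comes with each control period).
- cams.grab_frame(name): name is "scene" or "top" or "wrist"; returns a dict with "pixels" (420x560x3 uint8, red, green, blue), "mtx" (3x3 intrinsics, pixels), "R" (3x3) and "t" (3): a world point X has camera coordinates R X + t. Camera axes: x right, y down, z forward; pixel columns grow to the right and rows downward; lengths in m; the calibration is good to about 2 mm. A picture is of the moment at which its call begins. There is no depth.
- workorder.job_done(): hands the job in, once; it reports no verdict.
The state is a dict: "clock": time; "qpos": joint angles; "qd": joint speeds; "joint_efforts": joint torques, N m; "position": TCP position; "tool_rot": TCP orientation; "force": force on the tool from outside, world axes, zero at the start; "moment": the same for the moment, N m; "grip_width": finger opening in m.
Only numpy, scipy, OpenCV 4.12 (cv2) and the standard library are available. Lean on these libraries where they do the work, as an engineer would, in place of code of your own. Each camera call takes 0.05 s, during which the arm holds its last target. There are 200 camera calls.

## Task

One of the three white bottles still has its stopper standing raised. Stand that bottle in the stoppering press, upright and pushed back against the V-shaped stop under the ram, and let go of it; then reach under the clear guard and press the pedal all the way down to its stop, hold it there for about a second so that the ram drives the stopper home, and let the pedal come back up. Ease the pedal down, without stamping on it or forcing it hard against its stop, leave the closed bottle standing in the press, and leave the other two bottles and the beaker alone.

Things in the scene. Friction and masses are not known exactly. Their poses are not given: they have to be found in the camera images.
- bottle: The bottle to close: white plastic, round, 40 mm diameter to 78 mm height, then a shoulder and a 20 to 22 mm neck to 105 mm; 0.12 to 0.2 kg. Its black stopper (22 mm diameter head, 8 mm thick) stands raised: 125 mm high in all, 113 mm once home. Origin: centre of the underside, z up. It starts on a 4 mm grey mat in one of three places about 95 mm apart.
- stopper (a joint): How far the stopper has been pushed down into the bottle (m): 0 raised as at the start, 0.012 home. It slides stiffly (about 5 N) and stays where it is left.
- stopper_top (a point): Centre of the top face of that stopper.
- bottle_b: Bystander: the same bottle already closed, 113 mm high in all. Origin at the centre of the underside. The three stand in a row on the mat that runs roughly straight away from the robot (along world x); places are about 95 mm apart.
- bottle_c: Bystander: the same bottle already closed, 113 mm high in all. Origin at the centre of the underside.
- beaker: Bystander: empty glass beaker, 64 mm diameter, 75 mm high, on the table away from the robot. Origin at the centre of the underside.
- press: White press fixed to the table, its open front (-x) facing the bottles. Origin: on the table below the seat; x from front to column, y to its left, z up. Base 30 mm high, x -70 to 130, y -65 to 65 mm. Column from 67 mm behind the seat; head over the seat from 240 mm up, front at x -30 mm, with a 32 mm ram guide down to 222 mm. The pedal under its guard is on its left (+y).
- press_seat (a point): Place of the bottle: on the press base, 30 mm above the table, where the centre of its underside is when it rests against both faces of the V stop behind it (steel, 22 mm high, faces at 45 degrees opening to the front). Axes as the press. The ram hangs above, so bring the bottle level from the front, held low on its body by a hand tilted about 45 degrees.
- ram_foot (a point): Centre of the underside of the ram: a 22 mm disc, 8 mm thick, on a 14 mm rod, straight above the seat. 139 mm above the seat at rest, 25.5 mm lower with the pedal at its stop.
- guard_front (a point): Middle of the lower front edge of the guard's clear roof (aluminium strip), 119 mm above the table, 20 mm in front of pedal_pad. The guard is open to the front, 94 mm wide inside, and covers the pedal to its hinge. A hand pointing straight down meets it before the pedal is fully down; shut fingers tilted about 45 degrees go in from the front.
- pedal (a joint): Pedal angle (rad): 0 up at rest, 0.15 at its stop. Hinged on a level axis along the press's y, 170 mm behind pedal_pad (press x 45 mm, 50 mm above the table); a spring brings it back. Pushed at pedal_pad it takes about 4 N to start, 8 N near the stop and 11 to 14 N in all while driving a stopper; at the stop the force rises steeply. 0.01 rad moves the ram 1.7 mm.
- pedal_pad (a point): The point to press: top of the black pad on the steel tread, 15 mm behind the tread's front edge, on its centre line; 56 mm above the table at rest, 25 mm lower at the stop. Tread 60 mm wide. Lies at x -125, y 140 mm in the press's frame at rest. Moves with the pedal.
Not all that is in view belongs to the job. Leave any purple or yellow look-alike of the bottle alone.

How it is judged:
By the outcome, as a careful person would: the job done as asked, in the order asked, and still so for the second after the job is handed in, with the robot touching nothing.
It also fails if it takes over 59 s, if anything falls off the work surface, if the arm or the gripper's body presses on something with over 40 N, if the wrist force passes 120 N, or if a joint passes its speed limit or range.

## Working session

There is one attempt and no reset: what is moved stays moved. The work goes in short steps, Python scripts to look and compute and a tool call to move; the robot and the scene stay as the last step left them, time stands still between calls to the robot, and variables do not carry over. Pictures are saved under pics/ and viewed, about 8 in all and at most 12, crops included, and the job is handed in when it is done.

Besides the shell and the picture viewer there is one more tool, called as a command line: name --argument value ..., lists and objects as JSON in quotes. apply_moves: Moves the arm, as the interface text tells. Its arguments: {"type":"object","properties":{"jaw":{"type":"array"},"translation":{"type":"array"},"angular":{"type":"array"},"newtons":{"type":"number"}},"required":["jaw","translation","angular"]}

```bash
mkdir -p pics
cat > h.py <<'E'
import numpy as np, cv2
from workcell import observe, cams, workorder, bot
def grab(n,f=None):
    d=cams.grab_frame(n)
    if f: cv2.imwrite('pics/'+f,cv2.cvtColor(d['pixels'],cv2.COLOR_RGB2BGR))
    return d
def ray(d,uv):
    v=d['R'].T@np.linalg.inv(d['mtx'])@np.array([uv[0],uv[1],1.]); return -d['R'].T@d['t'],v
def onz(d,uv,z):
    c,v=ray(d,uv); return c+v*(z-c[2])/v[2]
def proj(d,X):
    p=d['mtx']@(d['R']@np.array(X)+d['t']); return p[:2]/p[2]
def tri(obs):
    A=np.zeros((3,3));b=np.zeros(3)
    for d,uv in obs:
        c,v=ray(d,uv);v=v/np.linalg.norm(v);P=np.eye(3)-np.outer(v,v);A+=P;b+=P@c
    return np.linalg.solve(A,b)
E
python3 - <<'E'
from h import *
import pickle
np.set_printoptions(precision=3,suppress=True)
s=observe();print(s)
D={n:grab(n,n+'0.png') for n in('scene','top')}
pickle.dump(D,open('d0.pkl','wb'))
for n in D: print(n,D[n]['mtx'][0,0],-D[n]['R'].T@D[n]['t'],D[n]['R'])
E
```

```text
{'clock': 0.0, 'qpos': array([ 1.147,  0.522, -0.036,  1.6  ,  0.021,  1.021, -0.113]), 'qd': array([ 0.001, -0.001,  0.001,  0.002, -0.001,  0.001,  0.003]), 'joint_efforts': array([ -0.001, -92.711,   1.98 , -36.993,   0.018,   0.008,  -0.   ]), 'position': array([ 0.216, -0.586,  0.25 ]), 'tool_rot': array([-1.572, -0.   , -2.788]), 'force': array([-0.187, -0.192,  0.832]), 'moment': array([ 0.002, -0.022, -0.012]), 'grip_width': 0.0850058060300429}
scene 452.69939449403006 [ 1.054 -0.495  0.81 ] [[ 0.739  0.673  0.015]
 [ 0.489 -0.522 -0.699]
 [-0.463  0.524 -0.715]]
top 427.4668364506932 [0.457 0.031 1.136] [[-0.029 -1.     0.007]
 [-0.988  0.028 -0.152]
 [ 0.152 -0.012 -0.988]]
```

View pics/scene0.png

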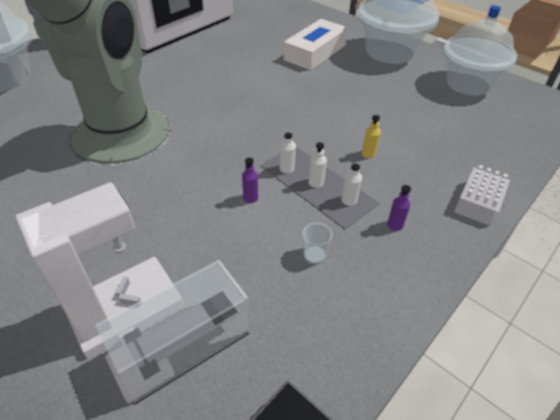

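View pics/top0.png

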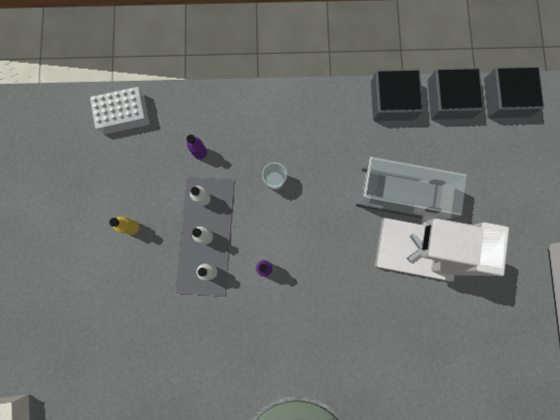

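Three white bottles: scene (288,152), (318,165), (352,185), top (207,271), (202,235), (199,194). The middle one looks taller. The purple and yellow ones are decoys. I'll enlarge to confirm, and enlarge the press as well.

Run:
```python
import cv2,numpy as np
a=cv2.imread('pics/scene0.png');b=cv2.imread('pics/top0.png')
c1=cv2.resize(a[125:225,260:390],None,fx=3,fy=3,interpolation=cv2.INTER_CUBIC)
c2=cv2.resize(b[145:295,350:520],None,fx=4.7,fy=4,interpolation=cv2.INTER_CUBIC)
c2=cv2.resize(b[150:290,350:520],None,fx=4,fy=4,interpolation=cv2.INTER_CUBIC)
cv2.imwrite('pics/c1.png',c1);cv2.imwrite('pics/c2.png',c2)
```

```text
(no output)
```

View pics/c1.png

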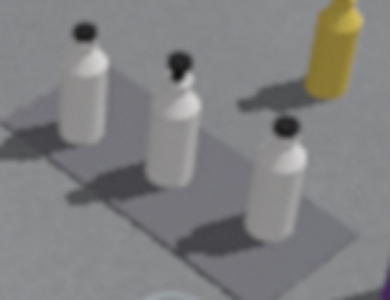

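View pics/c2.png

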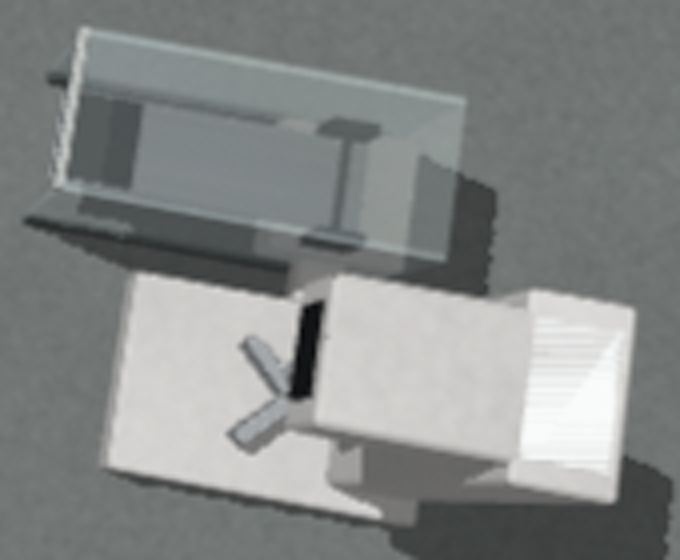

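The middle bottle is the one: its dark stopper stem shows at crop (178,75), while its neighbours are closed. In the top crop the press base's front corners are at (135,273) and (103,465). The guard strip runs from (82,30) to (58,185).

```bash
cat > m.py <<'E'
from h import *
import pickle
np.set_printoptions(precision=4,suppress=True)
D=pickle.load(open('d0.pkl','rb'));T=D['top'];S=D['scene']
f=lambda u,v:(350+u/4-.4,150+v/4-.4)
cl=onz(T,f(135,273),.03);cr=onz(T,f(103,465),.03);bk=onz(T,f(385,520),.03)
ga=onz(T,f(82,30),.119);gb=onz(T,f(58,185),.119);gc=onz(T,f(465,98),.119)
print('base',cl,cr,np.linalg.norm(cl-cr),'guard',ga,gb,np.linalg.norm(ga-gb))
yax=lambda p,q:np.degrees(np.arctan2(*(p-q)[[1,0]]))-90
yb,yg=yax(cl,cr),yax(ga,gb)
e=bk-cr;e2=gc-ga
print('yaw est',yb,yg,np.degrees(np.arctan2(e[1],e[0])),np.degrees(np.arctan2(e2[1],e2[0])))
for yaw in (yb,yg,-96,-97,-98,-99,-100):
    a=np.radians(yaw);x=np.array([np.cos(a),np.sin(a)]);y=np.array([-x[1],x[0]])
    seat=(cl+cr)[:2]/2+.07*x
    seatg=(ga+gb)[:2]/2+.145*x-.14*y
    print(yaw,seat,seatg)
# bottles: white & dark blobs
for n,d,box in(('top',T,(180,180,50,110)),('scene',S,(270,125,100,90))):
    im=d['pixels'];x0,y0,w,h=box;r=im[y0:y0+h,x0:x0+w].astype(int)
    for nm,m in(('dark',r.max(2)<45),('white',r.min(2)>150)):
        k,_,st,c=cv2.connectedComponentsWithStats(m.astype(np.uint8))
        for i in range(1,k):
            if st[i,4]>15: print(n,nm,st[i]+[x0,y0,0,0,0],c[i]+[x0,y0])
E
python3 m.py
```

```text
base [ 0.5865 -0.2456  0.03  ] [ 0.4632 -0.2169  0.03  ] 0.12659799511228895 guard [ 0.727  -0.2006  0.119 ] [ 0.631  -0.1802  0.119 ] 0.09814886025611218
yaw est -103.09988802007155 -101.9991839978168 -102.6591190348901 -101.9765924287784
-103.09988802007155 [ 0.509  -0.2994] [ 0.5098 -0.2999]
-101.9991839978168 [ 0.5103 -0.2997] [ 0.5119 -0.3031]
-96 [ 0.5176 -0.3008] [ 0.5246 -0.32  ]
-97 [ 0.5163 -0.3007] [ 0.5223 -0.3173]
-98 [ 0.5151 -0.3005] [ 0.5202 -0.3145]
-99 [ 0.5139 -0.3004] [ 0.518  -0.3117]
-100 [ 0.5127 -0.3002] [ 0.5159 -0.3089]
top dark [191 187   8   8  46] [195.     190.6957]
top dark [193 229   8   8  49] [196.6122 232.3265]
top dark [199 268   8   8  46] [202.1957 271.4348]
top white [190 193   6   8  24] [192.375  196.7917]
top white [197 227   9   3  17] [200.8824 227.8824]
top white [192 236   7   5  18] [195.1667 238.3889]
top white [196 264  14  10  41] [202.3171 266.5122]
scene dark [286 134   5   4  17] [287.8824 135.5882]
scene dark [317 144   6   7  28] [319.3214 146.4643]
scene dark [352 165   6   5  22] [354.8636 167.    ]
scene white [285 140  12  32 160] [291.4688 152.1062]
scene white [315 149  13  37 173] [321.9075 164.3468]
scene white [351 172  12  31 141] [357.1206 182.305 ]
```

```bash
cat > t.py <<'E'
from h import *
from scipy.spatial.transform import Rotation as Ro
np.set_printoptions(precision=4,suppress=True)
YAW=np.radians(-102.4); SEAT=np.array([.510,-.300,.03])
px=np.array([np.cos(YAW),np.sin(YAW),0]);py=np.array([-px[1],px[0],0])
def Rt(tilt,sg,dyaw=0):
    t=np.radians(tilt);q=Ro.from_euler('z',dyaw,degrees=True).as_matrix()
    y=q@(np.cos(t)*px-np.array([0,0,np.sin(t)]));z=sg*(q@py);return Ro.from_matrix(np.c_[np.cross(y,z),y,z])
def cur(): 
    s=observe();return s,Ro.from_euler('xyz',s['tool_rot'])
def P(x,y,z): return np.array([SEAT[0],SEAT[1],0])+x*px+y*py+[0,0,z]
def go(pos,tilt,sg,dyaw=0):
    s,R=cur();print('d',pos-s['position'],'rot',np.degrees((Rt(tilt,sg,dyaw)*R.inv()).as_rotvec()),'F',s['force'],s['clock'],s['qpos'])
E
python3 - <<'E'
from t import *
import pickle
D=pickle.load(open('d0.pkl','rb'));T=D['top'];S=D['scene']
for n,u,v,h in(('c',(195,190.7),(354.9,167.),.113),('mid',(196.6,232.3),(319.3,145.5),.124),('b',(202.2,271.4),(287.9,135.6),.113)):
    print(n,onz(T,u,h),onz(S,v,h),tri([(T,u),(S,v)]))
print('beaker',onz(T,(275,177),.075),onz(S,(318,234),.075))
print('guard',P(-.145,.14,.119),proj(T,P(-.145,.14,.119)),proj(S,P(-.145,.14,.119)),'seat',proj(S,SEAT),'ram',proj(S,SEAT+[0,0,.139]))
s,R=cur();print(R.as_matrix())
for sg in(1,-1): go(np.array([.49,.19,.05]),35,sg)
E
```

```text
c [0.6563 0.2293 0.113 ] [0.6532 0.229  0.113 ] [0.6549 0.2281 0.1149]
mid [0.5537 0.2233 0.124 ] [0.5497 0.2232 0.124 ] [0.5524 0.2217 0.1266]
b [0.4618 0.212  0.113 ] [0.4587 0.2114 0.113 ] [0.4609 0.2108 0.1147]
beaker [0.6933 0.0341 0.075 ] [0.7013 0.0355 0.075 ]
guard [ 0.6779 -0.1884  0.119 ] [366.3511 176.801 ] [233.2102 279.7271] seat [137.6885 291.8669] ram [121.6891 248.4507]
[[-0.9381 -0.0004  0.3465]
 [-0.3465  0.0009 -0.9381]
 [ 0.0001 -1.     -0.001 ]]
d [ 0.2736  0.7761 -0.1998] rot [-43.1648  37.5351  52.7402] F [0.6292 0.8183 0.4082] 0.1 [ 1.1468  0.522  -0.0363  1.5999  0.0212  1.0211 -0.1128]
d [ 0.2736  0.7761 -0.1998] rot [ -43.5078  -49.841  -111.517 ] F [0.6292 0.8183 0.4082] 0.1 [ 1.1468  0.522  -0.0363  1.5999  0.0212  1.0211 -0.1128]
```

Run:
```python
from t import *
import pickle
D=pickle.load(open('d0.pkl','rb'));T=D['top'];S=D['scene']
print('yellow',tri([(T,(115,219)),(S,(375.5,119.5))]),onz(T,(115,219),.113))
B=np.array([.552,.222,.049])
for dy in(17,27):
    a=Rt(40,1,dy).as_matrix()[:,1];print(dy,a,B-.14*a); go(B-.14*a,40,1,dy)
```

```text
yellow [0.5887 0.4151 0.1221] [0.5924 0.4211 0.113 ]
17 [ 0.0614 -0.7636 -0.6428] [0.5434 0.3289 0.139 ]
d [ 0.327   0.915  -0.1108] rot [-45.0982  28.7342  69.3064] F [0.6292 0.8183 0.4082] 0.1 [ 1.1468  0.522  -0.0363  1.5999  0.0212  1.0211 -0.1128]
27 [ 0.1931 -0.7413 -0.6428] [0.525  0.3258 0.139 ]
d [ 0.3086  0.9118 -0.1108] rot [-48.3707  25.1835  78.5329] F [0.6292 0.8183 0.4082] 0.1 [ 1.1468  0.522  -0.0363  1.5999  0.0212  1.0211 -0.1128]
```

apply_moves --jaw '[1, 1, 1, 1, 1]' --translation '[[0.01, 0.04, 0.02], [0.03, 0.085, 0.04], [0.05, 0.13, 0.06], [0.07, 0.175, 0.08], [0.09, 0.22, 0.09]]' --angular '[[0, 0, 6], [0, 0, 12], [0, 0, 18], [0, 0, 24], [0, 0, 30]]'

```text
clock: 0.6
position: [0.3032, -0.3733, 0.3392]
tool_rot: [-1.57, -0.001, -2.26]
force: [2.0, -0.8, -0.3]
grip_width: 0.0854
```

apply_moves --jaw '[1, 1, 1, 1, 1]' --translation '[[0.03, 0.04, 0], [0.05, 0.085, 0], [0.07, 0.13, 0], [0.09, 0.175, 0], [0.11, 0.22, 0]]' --angular '[[0, 0, 8], [0, 0, 16], [0, 0, 24], [0, 0, 32], [0, 0, 40]]'

```text
clock: 1.1
position: [0.413, -0.1529, 0.3382]
tool_rot: [-1.571, -0.0, -1.561]
force: [1.2, -0.9, 0.6]
grip_width: 0.0855
```

apply_moves --jaw '[1, 1, 1, 1, 1]' --translation '[[0.01, 0.045, 0], [0.02, 0.09, 0], [0.03, 0.135, 0], [0.04, 0.18, 0], [0.05, 0.225, 0]]' --angular '[[0, 0, 7], [0, 0, 14], [0, 0, 21], [0, 0, 21], [0, 0, 21]]'

```text
clock: 1.6
position: [0.4627, 0.0719, 0.3381]
tool_rot: [-1.571, -0.0, -1.2]
force: [1.4, -0.6, -0.3]
grip_width: 0.0855
```

Run:
```python
from t import *
go(np.array([.525,.326,.139]),40,1,27)
go(np.array([.525,.326,.139]),40,1,17)
```

```text
d [ 0.0623  0.2541 -0.1991] rot [-47.5862 -15.3929  -6.2293] F [ 1.3512 -0.6228 -0.2581] 1.6 [ 0.3239  0.2311 -0.7159  1.8515  0.168   1.1199 -0.0814]
d [ 0.0623  0.2541 -0.1991] rot [-48.8837 -11.2183 -15.5841] F [ 1.3512 -0.6228 -0.2581] 1.6 [ 0.3239  0.2311 -0.7159  1.8515  0.168   1.1199 -0.0814]
```

apply_moves --jaw '[1, 1, 1, 1, 1]' --translation '[[0.01, 0.045, 0], [0.025, 0.09, 0], [0.035, 0.135, 0], [0.05, 0.18, 0], [0.06, 0.225, 0]]' --angular '[[-7.5, -2.4, -1], [-15, -4.8, -2], [-22.5, -7.2, -3], [-30, -9.7, -4], [-37.5, -12, -5]]'

```text
clock: 2.1
position: [0.5086, 0.235, 0.338]
tool_rot: [-1.597, -0.516, -1.259]
force: [0.9, -1.6, 0.4]
grip_width: 0.0853
```

Run:
```python
from t import *
go(np.array([.525,.326,.139]),40,1,27)
```

```text
d [ 0.0164  0.091  -0.199 ] rot [-19.3136  -6.8287  -2.2982] F [ 0.9031 -1.5974  0.4066] 2.1 [-0.3395  0.511  -0.6526  1.5742  0.6795  1.5564 -0.8296]
```

apply_moves --jaw '[1, 1, 1, 1, 1]' --translation '[[0.006, 0.03, 0], [0.012, 0.06, -0.03], [0.016, 0.091, -0.07], [0.016, 0.091, -0.11], [0.016, 0.091, -0.15]]' --angular '[[-6, -2, -0.7], [-12, -4.2, -1.4], [-19.3, -6.8, -2.3], [-19.3, -6.8, -2.3], [-19.3, -6.8, -2.3]]'

```text
clock: 2.6
position: [0.5227, 0.3267, 0.1839]
tool_rot: [-1.58, -0.868, -1.305]
force: [0.4, -0.4, 0.5]
grip_width: 0.0851
```

Run:
```python
from t import *
go(np.array([.525,.326,.139]),40,1,27)
```

```text
d [ 0.0023 -0.0007 -0.0449] rot [-0.1453 -0.3952 -0.2303] F [ 0.4127 -0.3916  0.4513] 2.6 [-0.6674  0.9171 -0.5119  1.4036  0.894   1.7346 -1.1393]
```

apply_moves --jaw '[1, 1]' --translation '[[0.002, 0, -0.045], [0.002, 0, -0.045]]' --angular '[[0, 0, 0], [0, 0, 0]]'

```text
clock: 2.8
position: [0.5248, 0.3233, 0.1373]
tool_rot: [-1.587, -0.871, -1.302]
force: [-0.2, -0.4, 0.4]
grip_width: 0.0853
```

Run:
```python
from t import *
d=grab('wrist','w1.png');e=grab('scene')
c=cv2.cvtColor(e['pixels'],cv2.COLOR_RGB2BGR)[40:260,220:500]
w=cv2.imread('pics/w1.png')
cv2.imwrite('pics/v1.png',np.hstack([cv2.resize(w,(400,300)),cv2.resize(c,(382,300))]))
go(np.array([.525,.326,.139]),40,1,27)
for X in([.552,.222,.129],[.552,.222,.049],[.461,.211,.117],[.655,.228,.117]):print(proj(d,X))
```

```text
d [-0.0011  0.001  -0.0042] rot [-0.2231 -0.3066 -0.034 ] F [ 0.6083 -0.5063  0.6441] 2.9 [-0.6667  0.9706 -0.5028  1.408   0.9124  1.692  -1.175 ]
[282.1979 303.7609]
[283.2868 199.6214]
[150.2601 282.2268]
[413.1156 292.1079]
```

View pics/v1.png

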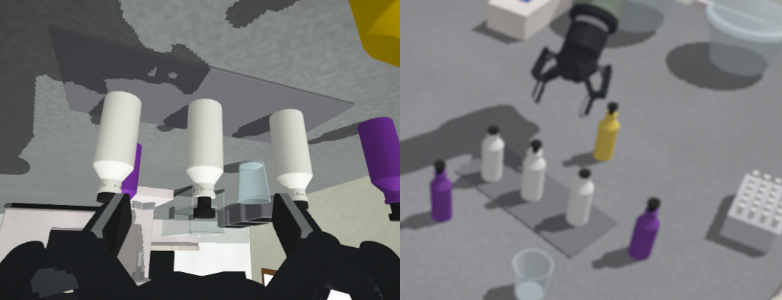

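The wrist view shows the middle bottle (205,140) with the stem of its raised stopper at (204,205), and the jaws centred on it. I'll go in.

apply_moves --jaw '[1, 1, 1, 1, 1]' --translation '[[0.007, -0.023, -0.024], [0.013, -0.046, -0.044], [0.018, -0.069, -0.063], [0.024, -0.09, -0.081], [0.028, -0.103, -0.092]]' --angular '[[0, 0, 0], [0, 0, 0], [0, 0, 0], [0, 0, 0], [0, 0, 0]]'

```text
clock: 3.4
position: [0.5555, 0.2208, 0.0525]
tool_rot: [-1.572, -0.867, -1.316]
force: [0.6, 0.4, -0.4]
grip_width: 0.0855
```

apply_moves --jaw '[-0.2, -0.2, -0.2, -0.2, -0.2]' --translation '[[0, 0, 0], [0, 0, 0], [0, 0, 0], [0, 0, 0], [0, 0, 0]]' --angular '[[0, 0, 0], [0, 0, 0], [0, 0, 0], [0, 0, 0], [0, 0, 0]]' --newtons 30

```text
clock: 3.9
position: [0.5541, 0.2236, 0.0518]
tool_rot: [-1.574, -0.866, -1.312]
force: [-1.3, 2.5, 7.9]
grip_width: 0.039
```

apply_moves --jaw '[-0.6, -0.6, -0.6, -0.6, -0.6]' --translation '[[0, 0, 0], [0, 0, 0.01], [0, 0, 0.03], [0, 0, 0.055], [0, 0, 0.08]]' --angular '[[0, 0, 0], [0, 0, 0], [0, 0, 0], [0, 0, 0], [0, 0, 0]]' --newtons 40

```text
clock: 4.4
position: [0.5539, 0.2226, 0.1322]
tool_rot: [-1.576, -0.867, -1.311]
force: [-0.0, -0.3, -1.0]
grip_width: 0.0389
```

Run:
```python
from t import *
d=grab('scene');e=grab('wrist')
c=cv2.cvtColor(d['pixels'],cv2.COLOR_RGB2BGR)[60:240,230:470];w=cv2.cvtColor(e['pixels'],cv2.COLOR_RGB2BGR)
cv2.imwrite('pics/v2.png',np.hstack([cv2.resize(w,(400,300)),cv2.resize(c,(400,300))]))
go(P(-.15,0,.09),40,1,0)
```

```text
d [-0.0127 -0.3769 -0.0444] rot [ -0.4474   0.0554 -27.0656] F [ 0.4988 -0.5858 -1.1182] 4.5 [-0.5294  0.9097 -0.4787  1.5807  0.9765  1.56   -1.168 ]
```

View pics/v2.png

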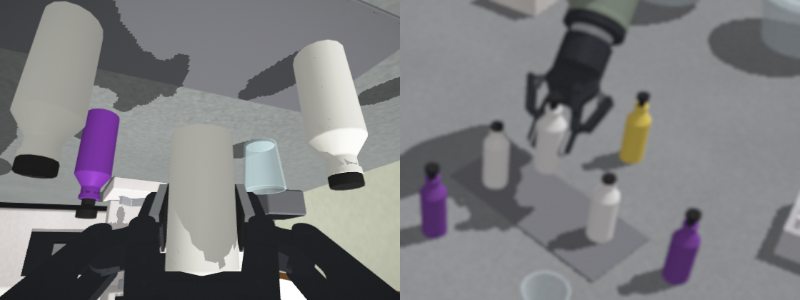

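The bottle is held upright in the jaws and clear of the mat, and both neighbours are still standing.

apply_moves --jaw '[-0.6, -0.6, -0.6, -0.6, -0.6]' --translation '[[0, -0.015, 0.025], [0, -0.05, 0.045], [-0.003, -0.09, 0.05], [-0.006, -0.13, 0.05], [-0.008, -0.17, 0.05]]' --angular '[[0, 0, 0], [0, 0, -5], [-0.2, 0, -11], [-0.3, 0, -17], [-0.4, 0, -23]]'

```text
clock: 5.0
position: [0.5458, 0.0513, 0.181]
tool_rot: [-1.576, -0.873, -1.716]
force: [0.4, 0.4, -1.3]
grip_width: 0.0388
```

apply_moves --jaw '[-0.6, -0.6, -0.6, -0.6, -0.6]' --translation '[[0, -0.04, 0], [-0.001, -0.08, -0.01], [-0.003, -0.12, -0.03], [-0.004, -0.155, -0.05], [-0.005, -0.185, -0.07]]' --angular '[[0, 0, -4], [0, 0, -4], [0, 0, -4], [0, 0, -4], [0, 0, -4]]'

```text
clock: 5.5
position: [0.5409, -0.1346, 0.1102]
tool_rot: [-1.576, -0.874, -1.783]
force: [0.2, 0.0, -0.8]
grip_width: 0.0393
```

Run:
```python
from t import *
go(P(-.12,0,.084),40,1,0)
```

```text
d [-0.0052 -0.0482 -0.0262] rot [ 0.0188 -0.1994 -0.0212] F [ 0.1579  0.0317 -0.8099] 5.5 [-0.0505  0.8483 -0.306   1.7872  0.9816  1.3393 -1.1876]
```

apply_moves --jaw '[-0.6, -0.6, -0.6, -0.6]' --translation '[[-0.002, -0.017, -0.005], [-0.004, -0.034, -0.015], [-0.005, -0.048, -0.026], [-0.005, -0.048, -0.026]]' --angular '[[0, -0.2, 0], [0, -0.2, 0], [0, -0.2, 0], [0, -0.2, 0]]'

```text
clock: 5.9
position: [0.5355, -0.1824, 0.0838]
tool_rot: [-1.573, -0.874, -1.786]
force: [-0.3, -0.4, -1.4]
grip_width: 0.0387
```

Run:
```python
from t import *
d=grab('scene');e=grab('top')
c=cv2.cvtColor(d['pixels'],cv2.COLOR_RGB2BGR)[180:380,20:260];w=cv2.cvtColor(e['pixels'],cv2.COLOR_RGB2BGR)[150:300,320:520]
cv2.imwrite('pics/v3.png',np.hstack([cv2.resize(c,(400,333)),cv2.resize(w,(400,333))]))
go(P(-.02,0,.084),40,1,0)
print(proj(d,observe()['position']),proj(e,observe()['position']))
```

```text
d [-0.0221 -0.1003 -0.0006] rot [-0.0045 -0.0156 -0.0825] F [ 0.7702  0.3036 -1.6115] 6.0 [ 0.0038  0.8786 -0.2748  1.8158  1.0489  1.2675 -1.2007]
[188.9795 247.7648] [363.5958 236.0396]
```

View pics/v3.png

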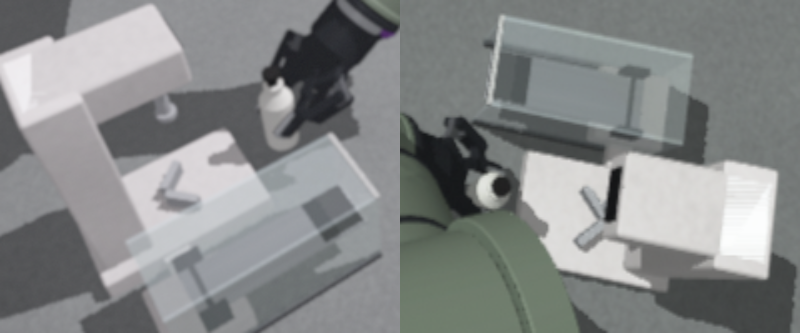

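The scene view shows the bottle upright in front of the press base at crop (278,110). In the top view its stopper is at (503,185). I'll check alignment with the V.

Run:
```python
from t import *
import pickle
T=pickle.load(open('d0.pkl','rb'))['top']
f=lambda u,v:(350+u/4-.4,150+v/4-.4)
M=np.c_[px,py,[0,0,1]]
for n,uv,z in(('endL',f(245,340),.052),('endR',f(235,437),.052),('apex',f(283,398),.052),('stopper',(320+103/2-.25,150+185*.45),.161)):
    X=onz(T,uv,z);print(n,X,'press',M.T@(X-[SEAT[0],SEAT[1],0]))
```

```text
endL [ 0.5391 -0.3073  0.052 ] press [0.0009 0.03   0.052 ]
endR [ 0.4781 -0.2964  0.052 ] press [ 0.0033 -0.0319  0.052 ]
apex [ 0.5017 -0.3287  0.052 ] press [ 0.0298 -0.002   0.052 ]
stopper [ 0.5365 -0.1827  0.161 ] press [-0.1202  0.0007  0.161 ]
```

apply_moves --jaw '[-0.6, -0.6, -0.6, -0.6, -0.6]' --translation '[[-0.006, -0.025, 0], [-0.011, -0.05, 0], [-0.016, -0.073, 0], [-0.02, -0.09, 0], [-0.022, -0.1, 0]]' --angular '[[0, 0, 0], [0, 0, 0], [0, 0, 0], [0, 0, 0], [0, 0, 0]]'

```text
clock: 6.5
position: [0.5142, -0.2816, 0.085]
tool_rot: [-1.57, -0.873, -1.787]
force: [-0.2, 0.8, -0.8]
grip_width: 0.0388
```

apply_moves --jaw '[-0.6, -0.6, -0.6, -0.6, -0.6]' --translation '[[-0.001, -0.003, -0.001], [-0.0016, -0.007, -0.002], [-0.0024, -0.011, -0.003], [-0.003, -0.013, -0.004], [-0.003, -0.013, -0.0045]]' --angular '[[0, 0, 0], [0, 0, 0], [0, 0, 0], [0, 0, 0], [0, 0, 0]]'

```text
clock: 7.0
position: [0.5111, -0.294, 0.0799]
tool_rot: [-1.572, -0.873, -1.786]
force: [0.6, 0.6, -1.1]
grip_width: 0.0391
```

Next, small steps down until it touches, then forward.

apply_moves --jaw '[-0.6, -0.6, -0.6, -0.6]' --translation '[[0, 0, -0.001], [0, 0, -0.0015], [0, 0, -0.002], [0, 0, -0.002]]' --angular '[[0, 0, 0], [0, 0, 0], [0, 0, 0], [0, 0, 0]]'

```text
clock: 7.4
position: [0.5112, -0.2939, 0.078]
tool_rot: [-1.571, -0.873, -1.786]
force: [0.3, -0.1, -1.8]
grip_width: 0.0386
```

apply_moves --jaw '[-0.6, -0.6, -0.6, -0.6]' --translation '[[-0.0004, -0.002, 0], [-0.0008, -0.004, 0], [-0.001, -0.005, 0], [-0.0013, -0.006, 0]]' --angular '[[0, 0, 0], [0, 0, 0], [0, 0, 0], [0, 0, 0]]'

```text
clock: 7.8
position: [0.5098, -0.3002, 0.0781]
tool_rot: [-1.571, -0.873, -1.786]
force: [-1.1, 0.6, -2.2]
grip_width: 0.0391
```

apply_moves --jaw '[-0.6, -0.6, -0.6, -0.6]' --translation '[[-0.0002, -0.001, -0.001], [-0.0004, -0.002, -0.001], [-0.0006, -0.003, -0.001], [-0.0006, -0.003, -0.001]]' --angular '[[0, 0, 0], [0, 0, 0], [0, 0, 0], [0, 0, 0]]'

```text
clock: 8.2
position: [0.5097, -0.3022, 0.0778]
tool_rot: [-1.57, -0.873, -1.786]
force: [-2.1, 12.5, 14.0]
grip_width: 0.039
```

apply_moves --jaw '[-0.6, -0.05, 0.2, 0.5, 0.5]' --translation '[[0, 0.0003, 0.0005], [0, 0.0005, 0.0005], [0, 0.0005, 0.0005], [0, 0.0005, 0.0005], [0, 0.0005, 0.0005]]' --angular '[[0, 0, 0], [0, 0, 0], [0, 0, 0], [0, 0, 0], [0, 0, 0]]'

```text
clock: 8.7
position: [0.5091, -0.3027, 0.0776]
tool_rot: [-1.571, -0.873, -1.786]
force: [0.1, 0.1, 0.1]
grip_width: 0.0636
```

Run:
```python
from t import *
d=grab('scene');e=grab('wrist')
c=cv2.cvtColor(d['pixels'],cv2.COLOR_RGB2BGR)[190:340,50:250];w=cv2.cvtColor(e['pixels'],cv2.COLOR_RGB2BGR)
cv2.imwrite('pics/v4.png',np.hstack([cv2.resize(c,(400,300)),cv2.resize(w,(400,300))]))
go(P(-.13,0,.1),40,1,0)
```

```text
d [0.0288 0.1296 0.0224] rot [ 0.0342 -0.0312 -0.0364] F [-0.6544  0.4601 -0.3649] 8.8 [ 0.1635  0.8644 -0.1984  1.8843  1.1945  1.131  -1.1607]
```

View pics/v4.png

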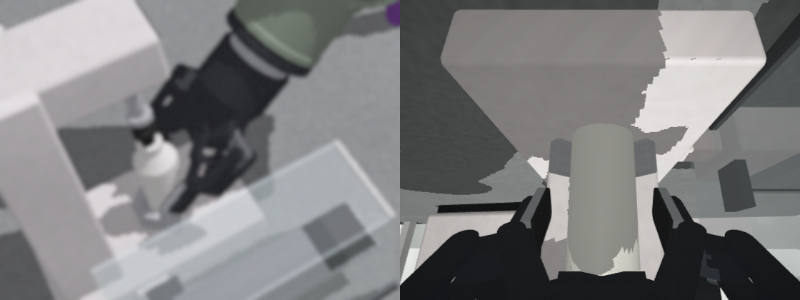

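The bottle stands free in the V under the ram, with a V face visible on each side and no force on the tool. I'll back out level.

apply_moves --jaw '[0.5, 0.5, 0.5, 0.5, 0.5]' --translation '[[0.003, 0.012, 0], [0.008, 0.036, 0], [0.015, 0.066, 0.002], [0.022, 0.1, 0.01], [0.029, 0.13, 0.03]]' --angular '[[0, 0, 0], [0, 0, 0], [0, 0, 0], [0, 0, 0], [0, 0, 0]]'

```text
clock: 9.3
position: [0.5379, -0.1697, 0.1067]
tool_rot: [-1.575, -0.873, -1.782]
force: [0.4, -0.8, 0.5]
grip_width: 0.0642
```

apply_moves --jaw '[0, -1, -1, -1, -1]' --translation '[[0.005, 0.02, 0.045], [0.04, 0.03, 0.09], [0.08, 0.035, 0.11], [0.12, 0.035, 0.11], [0.15, 0.035, 0.11]]' --angular '[[0, 0, 0], [0, 0, 0], [0, 0, 0], [0, 0, 0], [0, 0, 0]]'

```text
clock: 9.8
position: [0.6904, -0.1361, 0.2187]
tool_rot: [-1.568, -0.872, -1.787]
force: [-0.4, 0.0, -0.6]
grip_width: -0.0003
```

Run:
```python
from t import *
go(P(-.25,.14,.16),35,1,0)
go(P(-.139,.14,.082),35,1,0)
```

```text
d [ 0.01    0.0502 -0.0587] rot [-4.9221  1.1655 -0.0922] F [-0.371   0.0144 -0.5959] 9.8 [-0.0518  0.8762 -0.2835  1.3206  0.9467  1.5708 -0.8154]
d [-0.0138 -0.0582 -0.1367] rot [-4.9221  1.1655 -0.0922] F [-0.371   0.0144 -0.5959] 9.8 [-0.0518  0.8762 -0.2835  1.3206  0.9467  1.5708 -0.8154]
```

apply_moves --jaw '[-1, -1, -1, -1, -1]' --translation '[[0.005, 0.03, -0.01], [0.01, 0.05, -0.035], [0.01, 0.05, -0.059], [0.005, 0.025, -0.076], [0, 0, -0.095]]' --angular '[[-2.5, 0.6, 0], [-4.9, 1.2, 0], [-4.9, 1.2, 0], [-4.9, 1.2, 0], [-4.9, 1.2, 0]]'

```text
clock: 10.3
position: [0.688, -0.1364, 0.121]
tool_rot: [-1.577, -0.96, -1.779]
force: [1.2, -0.9, -0.1]
grip_width: 0.0002
```

Run:
```python
from t import *
d=grab('scene');e=grab('wrist')
c=cv2.cvtColor(d['pixels'],cv2.COLOR_RGB2BGR)[220:390,90:316];w=cv2.cvtColor(e['pixels'],cv2.COLOR_RGB2BGR)
cv2.imwrite('pics/v5.png',np.hstack([cv2.resize(c,(400,300)),cv2.resize(w,(400,300))]))
go(P(-.139,.14,.082),35,1,0)
for X in (P(-.125,.14,.056),P(-.145,.14,.119)): print(proj(e,X)*400/560, (proj(d,X)-[90,220])*1.77)
```

```text
d [-0.0095 -0.0532 -0.0382] rot [ 0.1682 -0.3939  0.1523] F [-0.2607 -1.053   0.6764] 10.4 [-0.0898  1.0305 -0.2406  1.3313  1.0069  1.5344 -0.9393]
[203.8371 143.3681] [240.8604 148.2795]
[203.745  214.1457] [253.4821 105.717 ]
```

View pics/v5.png

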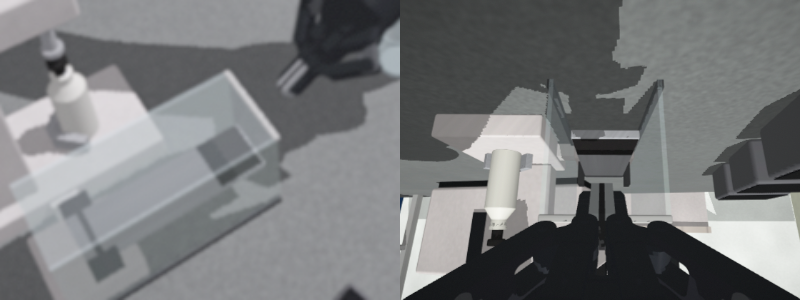

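The wrist view shows the black pad at (203,143), where predicted, with the shut fingers centred in the guard opening. I'll slide in along the finger axis.

apply_moves --jaw '[-1, -1, -1, -1, -1]' --translation '[[-0.002, -0.013, -0.009], [-0.004, -0.026, -0.018], [-0.007, -0.04, -0.028], [-0.0085, -0.049, -0.034], [-0.01, -0.053, -0.038]]' --angular '[[0, -0.2, 0], [0, -0.3, 0], [0, -0.3, 0], [0, -0.3, 0], [0, -0.3, 0]]'

```text
clock: 10.9
position: [0.6777, -0.192, 0.084]
tool_rot: [-1.567, -0.961, -1.791]
force: [0.7, 0.1, -0.3]
grip_width: -0.0001
```

apply_moves --jaw '[-1, -1, -1, -1, -1]' --translation '[[0, 0, -0.001], [0, 0, -0.002], [0, 0, -0.004], [0, 0, -0.006], [0, 0, -0.008]]' --angular '[[0, 0, 0], [0, 0, 0], [0, 0, 0], [0, 0, 0], [0, 0, 0]]'

```text
clock: 11.4
position: [0.6784, -0.1902, 0.0765]
tool_rot: [-1.566, -0.96, -1.79]
force: [-0.1, 0.3, 0.3]
grip_width: 0.0001
```

apply_moves --jaw '[-1, -1, -1, -1, -1]' --translation '[[0, 0, -0.0015], [0, 0, -0.003], [0, 0, -0.0045], [0, 0, -0.006], [0, 0, -0.0075]]' --angular '[[0, 0, 0], [0, 0, 0], [0, 0, 0], [0, 0, 0], [0, 0, 0]]'

```text
clock: 11.9
position: [0.6783, -0.1904, 0.0692]
tool_rot: [-1.566, -0.96, -1.79]
force: [-0.5, 2.1, 3.8]
grip_width: -0.0001
```

apply_moves --jaw '[-1, -1, -1, -1, -1]' --translation '[[0, 0, -0.0015], [0, 0, -0.003], [0, 0, -0.0045], [0, 0, -0.006], [0, 0, -0.007]]' --angular '[[0, 0, 0], [0, 0, 0], [0, 0, 0], [0, 0, 0], [0, 0, 0]]'

```text
clock: 12.4
position: [0.6782, -0.1905, 0.062]
tool_rot: [-1.566, -0.96, -1.79]
force: [-0.4, 2.6, 5.1]
grip_width: -0.0002
```

apply_moves --jaw '[-1, -1, -1, -1, -1]' --translation '[[0, 0, -0.0015], [0, 0, -0.003], [0, 0, -0.0045], [0, 0, -0.006], [0, 0, -0.007]]' --angular '[[0, 0, 0], [0, 0, 0], [0, 0, 0], [0, 0, 0], [0, 0, 0]]'

```text
clock: 12.9
position: [0.6783, -0.1908, 0.0556]
tool_rot: [-1.565, -0.961, -1.791]
force: [-1.7, 2.8, 11.4]
grip_width: -0.0003
```

apply_moves --jaw '[-1, -1, -1, -1, -1]' --translation '[[0, 0, -0.001], [0, 0, -0.002], [0, 0, -0.003], [0, 0, -0.004], [0, 0, -0.004]]' --angular '[[0, 0, 0], [0, 0, 0], [0, 0, 0], [0, 0, 0], [0, 0, 0]]'

```text
clock: 13.4
position: [0.6782, -0.191, 0.0517]
tool_rot: [-1.565, -0.962, -1.792]
force: [-2.5, 1.7, 9.9]
grip_width: -0.0
```

apply_moves --jaw '[-1, -1, -1, -1]' --translation '[[0, 0, -0.001], [0, 0, -0.002], [0, 0, -0.003], [0, 0, -0.003]]' --angular '[[0, 0, 0], [0, 0, 0], [0, 0, 0], [0, 0, 0]]'

```text
clock: 13.8
position: [0.6782, -0.1913, 0.0489]
tool_rot: [-1.565, -0.962, -1.792]
force: [-2.5, 1.5, 10.5]
grip_width: -0.0
```

apply_moves --jaw '[-1, -1, -1]' --translation '[[0, 0, -0.0007], [0, 0, -0.0014], [0, 0, -0.0014]]' --angular '[[0, 0, 0], [0, 0, 0], [0, 0, 0]]'

```text
clock: 14.1
position: [0.6782, -0.1914, 0.0476]
tool_rot: [-1.565, -0.962, -1.792]
force: [-2.6, 0.8, 11.1]
grip_width: 0.0
```

apply_moves --jaw '[-1, -1, -1]' --translation '[[0, 0, -0.0005], [0, 0, -0.001], [0, 0, -0.001]]' --angular '[[0, 0, 0], [0, 0, 0], [0, 0, 0]]'

```text
clock: 14.4
position: [0.6781, -0.1914, 0.0467]
tool_rot: [-1.565, -0.962, -1.792]
force: [-2.0, 0.8, 11.5]
grip_width: 0.0001
```

apply_moves --jaw '[-1, -1, -1]' --translation '[[0, 0, -0.0005], [0, 0, -0.001], [0, 0, -0.001]]' --angular '[[0, 0, 0], [0, 0, 0], [0, 0, 0]]'

```text
clock: 14.7
position: [0.6782, -0.1915, 0.0462]
tool_rot: [-1.564, -0.963, -1.793]
force: [-3.9, 2.8, 16.9]
grip_width: -0.0002
```

apply_moves --jaw '[-1, -1, -1]' --translation '[[0, 0, -0.0005], [0, 0, -0.001], [0, 0, -0.001]]' --angular '[[0, 0, 0], [0, 0, 0], [0, 0, 0]]'

```text
clock: 15.0
position: [0.6783, -0.1916, 0.0458]
tool_rot: [-1.564, -0.964, -1.794]
force: [-5.7, 3.6, 23.4]
grip_width: -0.0
```

The force is rising steeply (11 to 23 N), so the pedal is at its stop. I'll ease off slightly and hold.

apply_moves --jaw '[-1, -1, -1, -1, -1]' --translation '[[0, 0, 0.0005], [0, 0, 0.0005], [0, 0, 0.0005], [0, 0, 0.0005], [0, 0, 0.0005]]' --angular '[[0, 0, 0], [0, 0, 0], [0, 0, 0], [0, 0, 0], [0, 0, 0]]'

```text
clock: 15.5
position: [0.6782, -0.1915, 0.046]
tool_rot: [-1.564, -0.963, -1.793]
force: [-4.0, 2.5, 20.4]
grip_width: -0.0003
```

apply_moves --jaw '[-1, -1, -1, -1, -1]' --translation '[[0, 0, 0], [0, 0, 0], [0, 0, 0], [0, 0, 0], [0, 0, 0]]' --angular '[[0, 0, 0], [0, 0, 0], [0, 0, 0], [0, 0, 0], [0, 0, 0]]'

```text
clock: 16.0
position: [0.6782, -0.1916, 0.046]
tool_rot: [-1.564, -0.963, -1.793]
force: [-4.1, 3.0, 18.5]
grip_width: 0.0004
```

Run:
```python
from t import *
d=grab('scene');e=grab('wrist')
c=cv2.cvtColor(d['pixels'],cv2.COLOR_RGB2BGR)[220:390,70:296];w=cv2.cvtColor(e['pixels'],cv2.COLOR_RGB2BGR)
cv2.imwrite('pics/v6.png',np.hstack([cv2.resize(c,(400,300)),cv2.resize(w,(400,300))]))
go(P(-.2,.14,.1),35,1,0)
```

```text
d [0.0115 0.0568 0.054 ] rot [0.2353 0.1722 0.0367] F [-4.4283  2.933  19.2398] 16.1 [-0.0365  1.116  -0.2143  1.3647  1.0699  1.4198 -1.0056]
```

View pics/v6.png

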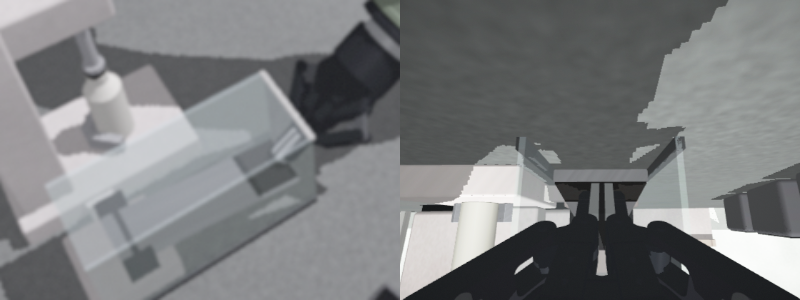

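The ram is down on the stopper, which looks seated on the neck at crop (95,78). It was held for over a second, so now I'll ease up.

apply_moves --jaw '[-1, -1, -1, -1, -1]' --translation '[[0, 0, 0.002], [0, 0, 0.005], [0, 0, 0.009], [0, 0, 0.013], [0, 0, 0.017]]' --angular '[[0, 0, 0], [0, 0, 0], [0, 0, 0], [0, 0, 0], [0, 0, 0]]'

```text
clock: 16.6
position: [0.6783, -0.1905, 0.0614]
tool_rot: [-1.566, -0.96, -1.791]
force: [0.0, 2.9, 4.4]
grip_width: 0.0005
```

apply_moves --jaw '[-1, -1, -1, -1, -1]' --translation '[[0, 0, 0.005], [0, 0, 0.01], [0, 0, 0.015], [0, 0, 0.02], [0, 0, 0.022]]' --angular '[[0, 0, 0], [0, 0, 0], [0, 0, 0], [0, 0, 0], [0, 0, 0]]'

```text
clock: 17.1
position: [0.6782, -0.1907, 0.0836]
tool_rot: [-1.566, -0.96, -1.791]
force: [-0.3, 0.1, -0.1]
grip_width: 0.0002
```

apply_moves --jaw '[-1, -1, -1, -1, -1]' --translation '[[0.003, 0.013, 0.01], [0.006, 0.03, 0.021], [0.01, 0.05, 0.035], [0.015, 0.07, 0.055], [0.015, 0.075, 0.09]]' --angular '[[0, 0, 0], [0, 0, 0], [0, 0, 0], [0, 0, 0], [0, 0, 0]]'

```text
clock: 17.6
position: [0.6934, -0.1106, 0.1725]
tool_rot: [-1.572, -0.958, -1.782]
force: [0.5, -1.9, 0.4]
grip_width: 0.0002
```

Run:
```python
from t import *
d=grab('scene');e=grab('wrist')
c=cv2.cvtColor(d['pixels'],cv2.COLOR_RGB2BGR)[220:370,70:270];
z=cv2.cvtColor(d['pixels'],cv2.COLOR_RGB2BGR)[235:310,95:145]
cv2.imwrite('pics/v7.png',np.hstack([cv2.resize(c,(400,300)),cv2.resize(z,(400,600),interpolation=cv2.INTER_CUBIC)[:300*2].reshape(600,400,3)[:300], cv2.resize(z,(400,600),interpolation=cv2.INTER_CUBIC)[300:]])[:, :0] if 0 else cv2.copyMakeBorder(np.hstack([cv2.resize(c,(400,300)),cv2.resize(z,(200,300),interpolation=cv2.INTER_CUBIC)]),0,0,0,0,cv2.BORDER_CONSTANT))
f=lambda X:((proj(d,X)-[95,235])*4+[400,0])
for n,h in(('base',0),('shoulder',.078),('neck105',.105),('top113',.113),('top125',.125),('ram113.5',.1135),('ram139',.139)): print(n,f(SEAT+[0,0,h]))
print(observe()['force'])
```

```text
base [570.7541 227.4677]
shoulder [536.6718 134.9817]
neck105 [523.8153 100.0943]
top113 [519.8912  89.4459]
top125 [513.9028  73.1956]
ram113.5 [519.6442  88.7755]
ram139 [506.7563  53.803 ]
[ 0.3736  0.0344 -0.1675]
```

View pics/v7.png

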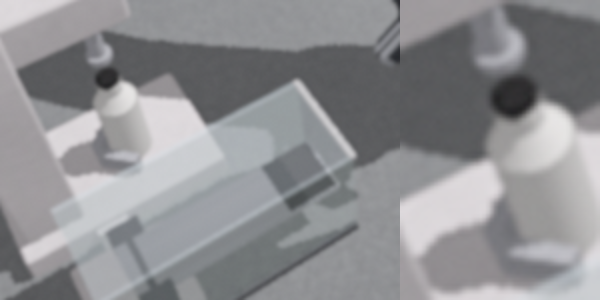

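The stopper's top is at crop (514,88). I predicted row 89 if home and row 73 if raised. No stem shows, and the ram is clear above. A numeric check that the ram and bystanders are where they started:

Run:
```python
from t import *
import pickle
D=pickle.load(open('d0.pkl','rb'))
d=grab('scene')
g=lambda x:cv2.cvtColor(x['pixels'],cv2.COLOR_RGB2GRAY).astype(int)
A,B=g(D['scene']),g(d)
for n,(x0,x1,y0,y1) in dict(ram=(110,130,228,254),pedal=(175,248,265,340),bot_b=(278,300,130,175),bot_c=(342,365,162,208),beaker=(300,335,222,266)).items():
    q=abs(A-B)[y0:y1,x0:x1]; print(n,'mean',q.mean().round(1),'frac>30',(q>30).mean().round(3))
def blob(im,x0,x1,y0,y1):
    r=im['pixels'][y0:y1,x0:x1].astype(int);m=(r.max(2)<45).astype(np.uint8)
    k,_,st,c=cv2.connectedComponentsWithStats(m);i=1+st[1:,4].argmax();return c[i]+[x0,y0],st[i,2:]
c,s=blob(d,112,140,245,275);print('stopper blob',c,s,'height if axis at seat-ish: row->',[ (h,proj(d,SEAT+[0,0,h])) for h in(.107,.109,.119,.121)])
print(cv2.imwrite('pics/full.png',cv2.cvtColor(np.vstack([d['pixels'][100:]]),cv2.COLOR_RGB2BGR)))
```

```text
ram mean 19.4 frac>30 0.231
pedal mean 15.3 frac>30 0.115
bot_b mean 12.5 frac>30 0.0
bot_c mean 31.2 frac>30 0.299
beaker mean 23.6 frac>30 0.159
stopper blob [121.8235 260.9412] [ 8  6 17] height if axis at seat-ish: row-> [(0.107, array([125.7098, 259.3615])), (0.109, array([125.465 , 258.6971])), (0.119, array([124.2281, 255.3407])), (0.121, array([123.9782, 254.6625]))]
True
```

View pics/full.png

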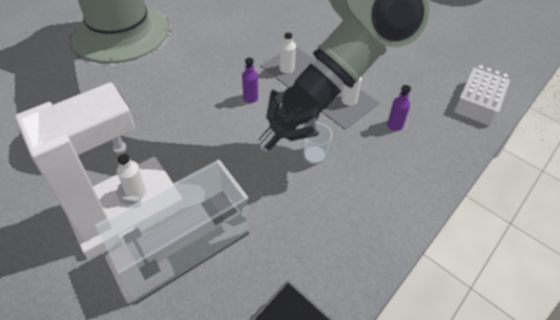

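The bottle stands closed with the ram and pedal back up. The hand hovers near the line of sight to the beaker, which explains those image differences, so I'll lift away. Then I'll check that the bottle is seated and the beaker hasn't moved.

apply_moves --jaw '[-1, -1, -1, -1, -1]' --translation '[[-0.01, 0, 0.03], [-0.03, 0, 0.07], [-0.05, 0, 0.11], [-0.07, 0, 0.14], [-0.09, 0, 0.16]]' --angular '[[0, 0, 0], [0, 0, 0], [0, 0, 0], [0, 0, 0], [0, 0, 0]]'

```text
clock: 18.25
position: [0.6026, -0.1146, 0.3354]
tool_rot: [-1.563, -0.959, -1.792]
force: [0.7, -0.4, 0.1]
grip_width: 0.0002
```

Run:
```python
from t import *
import pickle
D=pickle.load(open('d0.pkl','rb'))
d=grab('scene');e=grab('top')
def match(a,b,x0,x1,y0,y1,m=12):
    t=a['pixels'][y0:y1,x0:x1];r=b['pixels'][y0-m:y1+m,x0-m:x1+m]
    R=cv2.matchTemplate(r,t,cv2.TM_CCOEFF_NORMED);_,v,_,p=cv2.minMaxLoc(R);return round(v,2),(p[0]-m,p[1]-m)
print('ram',match(D['scene'],d,111,128,234,252),'beaker',match(D['scene'],d,300,335,222,266),'top beaker',match(D['top'],e,258,292,158,192))
for n,b in(('b',(198,217,262,282)),('c',(190,209,184,206))): print(n,match(D['top'],e,*b))
print('pedal',match(D['scene'],d,180,240,270,320))
G=cv2.cvtColor(d['pixels'],cv2.COLOR_RGB2GRAY).astype(int)
# stopper+bottle edges by row, with predicted axis column
for h in (.143,.109,.095,.06,.05,.04):
    p=proj(d,SEAT+[0,0,h]);r=int(round(p[1]))+1;print(h,p.round(1),r,G[r,105:152].tolist())
```

```text
ram (0.61, (-1, 0)) beaker (1.0, (0, 0)) top beaker (0.53, (0, -1))
b (1.0, (0, 0))
c (0.56, (-11, -12))
pedal (0.91, (0, 0))
0.143 [121.2 247. ] 248 [85, 87, 88, 88, 88, 88, 88, 97, 109, 122, 128, 131, 131, 133, 140, 154, 167, 175, 175, 164, 142, 114, 92, 86, 87, 88, 89, 90, 88, 89, 90, 90, 90, 87, 88, 89, 88, 89, 91, 90, 89, 88, 87, 88, 88, 88, 88]
0.109 [125.5 258.7] 260 [88, 86, 87, 87, 88, 86, 86, 87, 88, 90, 90, 85, 71, 47, 36, 40, 44, 45, 46, 45, 43, 40, 43, 74, 121, 147, 148, 133, 119, 105, 93, 87, 86, 87, 88, 89, 90, 92, 95, 102, 112, 121, 129, 137, 141, 143, 143]
0.095 [127.2 263.3] 264 [88, 89, 87, 88, 88, 88, 88, 88, 88, 87, 90, 90, 94, 103, 109, 105, 91, 80, 78, 90, 118, 144, 165, 178, 183, 193, 211, 222, 225, 224, 220, 209, 181, 145, 129, 135, 141, 143, 144, 143, 143, 143, 142, 143, 143, 143, 143]
0.06 [131.2 274.3] 275 [146, 146, 146, 145, 144, 146, 147, 150, 157, 166, 178, 187, 183, 168, 157, 160, 168, 175, 179, 184, 188, 192, 196, 200, 202, 204, 205, 202, 194, 185, 180, 178, 182, 186, 189, 186, 172, 150, 141, 143, 142, 142, 143, 143, 143, 143, 142]
0.05 [132.4 277.4] 278 [145, 149, 159, 172, 185, 198, 206, 211, 213, 214, 215, 215, 213, 200, 176, 154, 149, 154, 155, 157, 160, 162, 163, 162, 160, 159, 158, 160, 163, 167, 172, 175, 179, 182, 187, 186, 175, 155, 143, 143, 143, 143, 143, 144, 143, 143, 143]
0.04 [133.5 280.4] 281 [204, 209, 212, 213, 213, 213, 212, 213, 213, 214, 213, 215, 216, 213, 204, 180, 155, 146, 147, 148, 148, 148, 148, 148, 148, 151, 153, 157, 160, 164, 168, 172, 176, 179, 183, 185, 177, 161, 145, 143, 143, 143, 142, 142, 143, 143, 143]
```

```bash
python3 -c "
from workcell import observe,workorder
s=observe();print(s['clock'],s['force']);print(workorder.job_done())"
```

```text
18.35 [ 0.62645676  0.40722915 -0.24229111]
the job is handed in; nothing more can be done
None
```

I stood the middle bottle, the one with the raised stopper, in the press against the V stop and let go of it. With shut, tilted fingers under the guard I then eased the pedal down to its stop. I held it there for over 1 s at about 20 N (peak about 23 N), let it back up, and handed in at 18.35 s.

**Last checks that agreed:**
- **Bottle:** it stands upright under the ram. Its body sits within about 1 px of the ram's line.
- **Stopper:** the top is at the image height expected for a closed bottle, about 4 px below where a raised one would be, and no stem shows.
- **Pedal and beaker:** both matched their starting position in the image.
- **Bystander bottles:** the one nearer the robot matched its starting position.
- **Robot:** there was no force on the tool when I handed in.

**Checks that were weak:**
- **Far bystander bottle:** the arm blocked it in the last top view, so that image match failed (0.56). It was partly visible and standing in the last scene view.
- **Ram:** its image match was only 0.61, with a 1 px shift, probably because the bottle and shadows now lie behind it.
- **Beaker from above:** this match was also low (0.53), probably because of the arm, but the scene-camera match was exact.

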